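# Preload a test strip on a ratchet tension stage

## Task

Two small ratchet tension stages stand on the bench; only one has a metal test strip clamped between its jaws. On that one, turn the black knob clockwise (seen from above) until the sprung pawl drops in behind the tooth that carries the raised stud, no further, then let go so that the wheel rests back on the pawl. Leave the wheel of the empty stage as it is.

Things in the scene. Friction and masses are not known exactly. Their poses are not given: they have to be found in the camera images.
- load_grip (a point): Grip point of the knob on the stage with the strip, on the wheel's vertical axis, 78 mm above the bench. Upright black bar: 56 mm long along this point's y, 14 mm thick along x, 20 mm above and below it; z up. Turns with the toothed metal wheel (98 mm across, top 42 mm lower; stud 10 mm higher). Jaws with a coppery strip beside the wheel, 75-190 mm from the axis, 45 mm high. Stage is fixed.
- load_wheel (a joint): That wheel's angle, rad; grows clockwise from above. Ten saw teeth, 0.628 apart. At rest on the pawl: 0, 0.628, 1.257, 1.885. Starts at rest at 0 or 0.628; the tooth with the raised stud (12 mm wide, 34 mm off axis) is caught at 1.257. The pawl drops in about 0.05 past that. Let go, a spring (0.04-0.08 N m) turns the wheel back onto the last tooth passed; a tooth too many cannot be undone.
- load_pawl (a joint): Angle in rad of that stage's sprung brass pawl, a 40 mm arm beside the wheel at wheel height (pivot 66 mm from the wheel's axis): 0 = fully in between two teeth, about 0.2 = riding over a tooth's tip. It closes by itself and need not be touched.
- spare_wheel (a joint): Angle in rad of the like wheel of the empty stage (alike but with nothing between its jaws); it rests at 0, pawl in, and is to be left alone.

How it is judged:
At the end, for the whole second after the job is handed in: The wheel of the stage with the strip rests, still, on its pawl at the tooth with the stud (wheel angle between 1.13 and 1.40 rad), with the pawl in (under 0.1 rad) (value of joint load_wheel between 1.13 and 1.4 rad and velocity of joint load_wheel between -0.1 and 0.1 rad/s and value of joint load_pawl below 0.1 rad); the robot touches nothing.
It fails at once if the wheel of the empty stage is turned (value of joint spare_wheel above 0.3 rad).
It fails at once if the knob is wound a whole tooth too far (value of joint load_wheel above 1.95 rad).
It also fails if it takes over 32 s, if anything falls off the work surface, if the arm or the gripper's body presses on something with over 40 N, if the wrist force passes 120 N, or if a joint passes its speed limit or range.

## Robot

A 6-joint arm with a two-finger parallel gripper is mounted at the origin on the work surface. World frame = base frame: x ahead of the robot, y to its left, z up, the work surface at z = 0. Lengths are in m, angles in rad, forces in N, time in s.
With the tool pointing down it reaches from about 0.375 to 0.9 m from the base axis. Payload 3.1 kg.
Tool frame: the origin (TCP) lies midway between the tips of the shut fingers; the grasp point (between the pads) lies 19 mm behind it; z points along the fingers, y is the direction in which the jaws open and shut (so a half turn about z gives the same grasp; the last joint's range is limited). The gripper opens to 87 mm and grips with 3 to 60 N. Pads are 19 mm wide; open, the fingers measure 117 mm over their backs; the gripper's body (75 mm by 190 mm) begins 51 mm behind the grasp point.
Start: joints at [-1.526, 0.527, 1.433, -0, 1.181, -0.178], TCP at [0.138, -0.61, 0.193] pointing down, gripper open.
Joint ranges: [-3.08, 3.08], [-0.75, 2.2], [0.22, 2.44], [-1.43, 4.57], [0, 2.65], [-2.85, 2.85]. Speed limits (rad/s): [2.79, 2.79, 3.14, 3.14, 3.14, 3.14].

## Interface

Orientations are given as a unit quaternion [x, y, z, w].
In Python, from rig import robot gives the robot as it stands.
- The arm moves only by the tool move_arm, never from a script. Its argument "rows" is one flat list of numbers, 7 for each row, row after row: the shift along the world's x, y, z in mm, then the turn, a rotation vector about the world's x, y, z in rad, then the closure, from 0 (fully open) to 1 (shut). A call has 1 to 12 rows; each row shifts and turns the commanded pose from where the row before left it; what a row does not reach is not made up. A row lasts 1/10 s, in which the tool goes at most 50 mm and 8.59 degrees, less where a joint would pass 70% of its speed; a pose out of reach is approached as far as the arm can. A call with a gripper value outside its range is refused whole. The fingers move at their own pace and stop on an object; "grip_force" is the grip in N (left out, the last holds). Time passes only in rows, so rows that do not move let the fingers close. It gives the time, the measured TCP pose, the force and the opening at its end, in the units of the state.
- robot.get_obs(): the state, without advancing time (a new reading comes with each control period).
- robot.camera(name): name is "side" or "top" or "wrist"; returns a dict with "color" (420x560x3 uint8, red, green, blue), "z_map" (420x560 float32, m along the optical axis (not along the pixel's ray), 0 where there is no reading), "camera_matrix" (3x3 intrinsics, pixels), "R" (3x3) and "t" (3): a world point X has camera coordinates R X + t; the wrist camera has in their place "tool_from_camera" (4x4, takes a point from camera to tool coordinates, whose origin is the TCP and whose axes are the flange's). Camera axes: x right, y down, z forward; pixel columns grow to the right and rows downward; lengths in m; the calibration is good to about 2 mm. A picture is of the moment at which its call begins: read the wrist's pose just before it.
- robot.hand_in(): hands the job in, once; it reports no verdict.
Trained networks look in the newest picture that a camera, given by its name, has taken for a name from the list of things; names that differ only in an ending like _2 or _b are one class to them, and where a whole thing is asked for, a point or a joint stands for the part that bears it (a point fixed in the world has none). Each returns a list of dicts, best first, with "conf" (0 to 1); they miss things now and then, are a little off and sometimes report something else, mostly with a low value. They report only what shows in the picture. A call takes as long as a camera call.
- robot.search_frame(camera, thing): "at" ([column, row] in pixels, amid what is visible of it).
- robot.spot_point(camera, thing): "at" ([column, row] in pixels: a listed point, or the origin of a listed thing).
The state is a dict: "time": time; "q": joint angles; "joint_velocities": joint speeds; "joint_torque": joint torques, N m; "position": TCP position; "tool_rot": TCP orientation; "ft_force": force on the tool from outside, world axes, zero at the start; "moment": the same for the moment, N m; "grip_width": finger opening in m.
Only numpy, scipy, OpenCV 4.12 (cv2) and the standard library are available. Lean on these libraries where they do the work, as an engineer would, in place of code of your own. Each camera call takes 0.05 s, during which the arm holds its last target.

## Working session

There is one attempt and no reset: what is moved stays moved. The work goes in short steps, Python scripts to look and compute and a tool call to move; the robot and the scene stay as the last step left them, time stands still between calls to the robot, and variables do not carry over. Pictures are saved under pics/ and viewed, and the job is handed in when it is done.

Besides the shell and the picture viewer there is one more tool, called after "Call:" by a JSON object that holds its "op" and its "data", one argument or row to a line. move_arm: Moves the arm, as the interface text tells. Its arguments: {"type":"object","properties":{"rows":{"type":"array","items":{"type":"number"}},"grip_force":{"type":"number"}},"required":["rows"]}

```bash
mkdir -p pics; cat > h.py <<'E'
import numpy as np, cv2
from rig import robot
def snap(n,f):
    o=robot.get_obs(); c=robot.camera(n); cv2.imwrite(f'pics/{f}.png',cv2.cvtColor(c['color'],cv2.COLOR_RGB2BGR)); np.savez(f'pics/{f}.npz',**{k:v for k,v in c.items()}); return o,c
def ray(c,px):
    d=np.linalg.inv(c['camera_matrix'])@np.array([px[0],px[1],1.]); R=np.array(c['R']);t=np.array(c['t'])
    return -R.T@t, R.T@d
def atz(c,px,z):
    o,d=ray(c,px); return o+d*(z-o[2])/d[2]
def dep(c,px):
    o,d=ray(c,px); return o+d*c['z_map'][int(px[1]),int(px[0])]
E
python3 - <<'E'
from h import *
print(robot.get_obs())
for n in ['top','side']:
    o,c=snap(n,n+'0')
    for t in ['load_grip','load_wheel','load_pawl','spare_wheel']:
        for f in (robot.search_frame,robot.spot_point):
            for r in f(n,t)[:3]: print(n,t,f.__name__,r, dep(c,r['at']), atz(c,r['at'],.078))
E
```

```text
{'time': 0.0, 'q': array([-1.52648679e+00,  5.28459458e-01,  1.43387599e+00, -3.98817337e-06,
        1.18144203e+00, -1.78493186e-01]), 'joint_velocities': array([ 0.00029113, -0.00062283, -0.0010159 , -0.00065957, -0.00021438,
        0.00154936]), 'joint_torque': array([ 1.86822158e-04, -4.40044320e+01, -1.76592261e+01,  6.32551708e-02,
        5.81339083e-02, -1.68843071e-04]), 'position': array([ 0.13809827, -0.60873542,  0.19198423]), 'tool_rot': array([ 9.93800606e-01,  1.11171771e-01,  7.13971291e-05, -1.09007862e-03]), 'ft_force': array([-0.32620878, -0.55572025,  0.3108292 ]), 'moment': array([ 0.00818789, -0.00064367,  0.01581051]), 'grip_width': 0.08723703546935943}
top load_grip call {'at': [420.1, 183.5], 'conf': 0.84} [ 0.49560048 -0.24168424  0.04999887] [ 0.49316171 -0.23311687  0.078     ]
top load_grip call {'at': [427.9, 178.3], 'conf': 0.71} [ 0.50069884 -0.24269223  0.09014524] [ 0.50189067 -0.24661553  0.078     ]
top load_wheel call {'at': [419.5, 183.7], 'conf': 0.61} [ 0.49520556 -0.24042607  0.05062908] [ 0.49283305 -0.23208715  0.078     ]
top load_wheel call {'at': [393.2, 200.7], 'conf': 0.55} [ 0.46675504 -0.19841965  0.03033167] [ 0.46434041 -0.18663617  0.078     ]Traceback (most recent call last):
  File "<stdin>", line 7, in <module>
ValueError: it knows: load_grip
```

```bash
python3 - <<'E'
from h import *
for n in ['top','side']:
    o,c=snap(n,n+'1')
    for r in robot.spot_point(n,'load_grip'): print(n,'spot',r,dep(c,r['at']),atz(c,r['at'],.078))
    for t in ['load_grip','load_wheel','load_pawl','spare_wheel']:
            for r in robot.search_frame(n,t)[:3]: print(n,t,r, dep(c,r['at']), atz(c,r['at'],.078))
E
```

```text
top spot {'at': [427.7, 182.1], 'conf': 0.74} [ 0.4946117  -0.2433459   0.08657688] [ 0.4953828  -0.24611105  0.078     ]
top load_grip {'at': [419.8, 181.9], 'conf': 0.74} [ 0.49743887 -0.23782771  0.06112339] [ 0.49591034 -0.23267351  0.078     ]
top load_wheel {'at': [417.6, 184.1], 'conf': 0.83} [ 0.49499595 -0.23865013  0.04534683] [ 0.49219205 -0.22883612  0.078     ]
top load_pawl {'at': [394.6, 195.0], 'conf': 0.7} [ 0.47680191 -0.20015575  0.03441619] [ 0.47405865 -0.18923855  0.078     ]
top spare_wheel {'at': [162.2, 200.4], 'conf': 0.87} [0.46949297 0.20644199 0.08838012] [0.47009429 0.20906936 0.078     ]
side spot {'at': [333.1, 147.7], 'conf': 0.84} [ 0.49271246 -0.24322622  0.08536819] [ 0.49722353 -0.25602493  0.078     ]
side load_grip {'at': [331.1, 165.5], 'conf': 0.94} [ 0.49242082 -0.24126735  0.04142244] [ 0.47215942 -0.18387086  0.078     ]
side load_wheel {'at': [327.6, 164.8], 'conf': 0.57} [ 0.49863926 -0.23526679  0.04457955] [ 0.47955193 -0.18289984  0.078     ]
side load_pawl {'at': [329.8, 180.3], 'conf': 0.46} [ 0.47618831 -0.19667287  0.03280863] [ 0.4531535  -0.13128776  0.078     ]
side spare_wheel {'at': [219.7, 321.9], 'conf': 0.72} [0.46777567 0.22359788 0.04190075] [0.44966797 0.24428839 0.078     ]
side spare_wheel {'at': [331.7, 165.2], 'conf': 0.35} [ 0.49143668 -0.2422595   0.04196936] [ 0.47153091 -0.18557813  0.078     ]
```

View pics/top0.png

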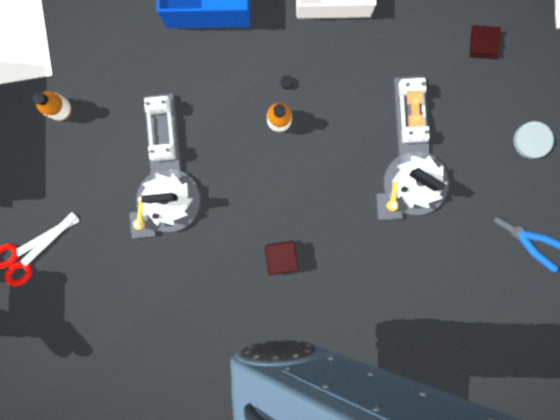

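```bash
ls pics
```

```text
side1.npz
side1.png
top0.npz
top0.png
top1.npz
top1.png
```

The strip (orange) is on the right-hand stage, with its knob at about pixel (428,181). The left stage, near (160,200), is empty. I'll zoom in on the loaded one.

```bash
python3 - <<'E'
import cv2,numpy as np
a=cv2.imread('pics/top1.png')[60:230,360:480]; b=cv2.imread('pics/side1.png')[100:220,270:400]
a=cv2.resize(a,(400,567),interpolation=3); b=cv2.resize(b,(400,369),interpolation=3)
o=np.zeros((567,800,3),np.uint8); o[:,:400]=a; o[:369,400:]=b; cv2.imwrite('pics/z1.png',o)
E
```

```text
(no output)
```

View pics/z1.png

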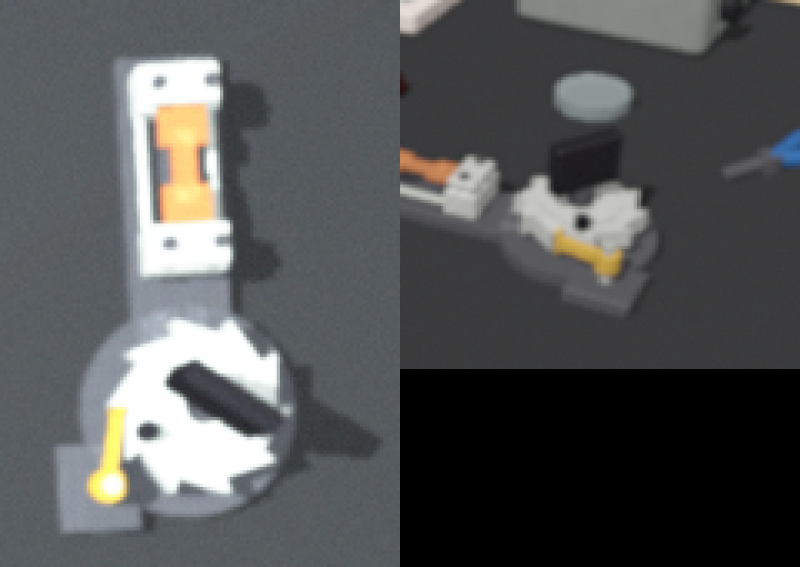

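```bash
python3 - <<'E'
import numpy as np
from h import *
c=np.load('pics/top1.npz'); c={k:c[k] for k in c.files}
z=c['z_map']
P=[];C=[]
for v in range(140,235):
  for u in range(370,470):
    if z[v,u]>0: P.append(dep(c,(u,v)));C.append(c['color'][v,u])
P=np.array(P);C=np.array(C).astype(int)
m=(P[:,2]>.085)&(P[:,2]<.11); Q=P[m]
print(len(Q),Q.mean(0),Q.min(0),Q.max(0)); 
w,V=np.linalg.eigh(np.cov(Q[:,:2].T)); print('knob axis',V[:,1],np.degrees(np.arctan2(V[1,1],V[0,1])),np.sqrt(w))
print(cv2.minAreaRect((Q[:,:2]*1000).astype(np.float32)))
m=(P[:,2]>.030)&(P[:,2]<.052)&(C.min(1)>110)&(np.hypot(P[:,0]-.495,P[:,1]+.245)<.06); Q=P[m]
print('wheel',len(Q),Q.min(0),Q.max(0),cv2.minEnclosingCircle((Q[:,:2]*1000).astype(np.float32)))
m=(P[:,2]>.040)&(P[:,2]<.055)&(np.hypot(P[:,0]-.495,P[:,1]+.245)<.06)
for p,cc in zip(P[m],C[m]): print(np.round((p)*1000),cc)
E
```

```text
266 [ 0.49969248 -0.24634635  0.08820708] [ 0.48098201 -0.27162373  0.08500351] [ 0.51892351 -0.2217618   0.09236474]
knob axis [0.55667044 0.83073343] 56.17415256130374 [0.00397708 0.01578498]
((499.74224853515625, -246.57672119140625), (54.84966278076172, 14.235392570495605), 56.527523040771484)
wheel 1439 [ 0.45332638 -0.29364581  0.03006002] [ 0.5471614  -0.1934249   0.05144575] ((493.3737487792969, -241.68435668945312), 56.255245208740234)
[ 518. -225.   54.] [160 168 167]
[ 512. -222.   52.] [188 197 194]
[ 511. -222.   52.] [203 214 209]
[ 509. -221.   53.] [243 248 247]
[ 507. -225.   53.] [205 215 212]
[ 505. -227.   52.] [235 241 240]
[ 503. -230.   54.] [224 231 228]
[ 502. -233.   51.] [209 219 216]
[ 501. -237.   42.] [141 150 151]
[ 500. -236.   52.] [86 88 94]
[ 500. -202.   41.] [255 252 169]
[ 499. -237.   41.] [168 178 178]
[ 499. -238.   44.] [108 113 119]
[ 498. -238.   50.] [ 94  97 105]
[ 497. -238.   44.] [129 134 139]
[ 497. -238.   50.] [113 118 126]
[ 497. -240.   48.] [112 115 123]
[ 496. -240.   54.] [ 96  98 107]
[ 495. -238.   45.] [162 171 174]
[ 495. -
[... 1493 characters left out ...]
6.   45.] [78 82 88]
[ 485. -218.   45.] [104 108 112]
[ 485. -219.   46.] [155 163 161]
[ 485. -242.   41.] [255 255 255]
[ 484. -259.   54.] [238 244 242]
[ 483. -211.   46.] [157 164 163]
[ 483. -213.   45.] [125 131 132]
[ 483. -215.   43.] [118 122 124]
[ 483. -216.   44.] [136 144 144]
[ 483. -218.   45.] [166 178 176]
[ 483. -220.   44.] [200 210 206]
[ 483. -226.   41.] [251 253 253]
[ 481. -213.   45.] [219 226 223]
[ 481. -215.   42.] [215 223 222]
[ 481. -216.   45.] [230 236 235]
[ 481. -219.   42.] [241 246 245]
[ 462. -195.   42.] [255 255 251]
[ 462. -197.   41.] [255 255 250]
[ 460. -199.   40.] [254 254 251]
[ 458. -198.   43.] [254 254 253]
[ 457. -200.   42.] [251 246 211]
```

```bash
python3 - <<'E'
import numpy as np
from h import *
c=np.load('pics/top1.npz'); c={k:c[k] for k in c.files}
z=c['z_map']
for name,(u0,u1,v0,v1),ctr in [('load',(370,470,140,235),(.4997,-.2463)),('spare',(115,215,155,255),(.469,.208))]:
  P=[];C=[]
  for v in range(v0,v1):
   for u in range(u0,u1):
    if z[v,u]>0: P.append(dep(c,(u,v)));C.append(c['color'][v,u])
  P=np.array(P);C=np.array(C).astype(int)
  Q=P[(P[:,2]>.085)&(P[:,2]<.11)]; r=cv2.minAreaRect((Q[:,:2]*1000).astype(np.float32)); print(name,'knob',r)
  w,V=np.linalg.eigh(np.cov(Q[:,:2].T)); print(np.degrees(np.arctan2(V[1,1],V[0,1])))
  k=np.array(r[0])/1000
  y=(C[:,0]-C[:,2]>70)&(P[:,2]<.06)&(np.hypot(*(P[:,:2]-k).T)<.09); Y=P[y]; print('pawl',Y.mean(0),Y.min(0),Y.max(0))
  s=(P[:,2]>.041)&(P[:,2]<.05)&(C.max(1)<110)&(abs(np.hypot(*(P[:,:2]-k).T)-.034)<.008);print('stud',P[s].mean(0),s.sum(), [np.degrees(np.arctan2(*(a-k)[::-1])) for a in (P[s].mean(0)[:2],Y.mean(0)[:2])])
a=cv2.imread('pics/top1.png')
o=np.hstack([cv2.resize(a[80:240,115:215],(375,600),interpolation=3),cv2.resize(a[70:230,370:470],(375,600),interpolation=3)]); cv2.imwrite('pics/z2.png',o)
E
```

```text
load knob ((499.74224853515625, -246.57672119140625), (54.84966278076172, 14.235392570495605), 56.527523040771484)
56.17415256130374
pawl [ 0.47323084 -0.1979989   0.02870027] [ 0.44977568 -0.21049877  0.0082008 ] [ 0.50098619 -0.18769351  0.04064133]
stud [ 0.48677732 -0.2142975   0.04453388] 14 [np.float64(111.88282381526889), np.float64(118.62356481539341)]
spare knob ((474.3214416503906, 215.66262817382812), (13.933852195739746, 56.09140396118164), 4.738409996032715)
94.3948337737665
pawl [0.44358414 0.26370624 0.02803569] [0.42127261 0.25473919 0.00771793] [0.4717714  0.28175538 0.04085138]
stud [0.44472221 0.23060596 0.04480073] 15 [np.float64(153.21282072539577), np.float64(122.61026580497209)]
```

View pics/z2.png

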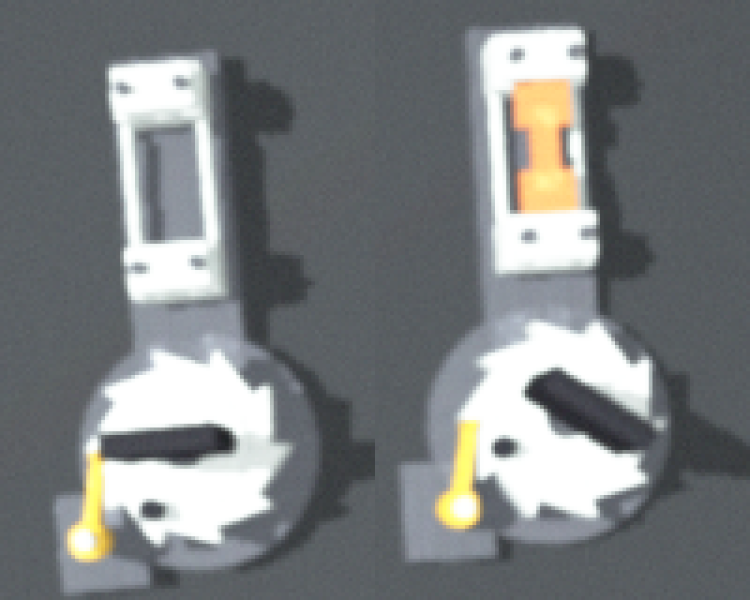

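Relative to its pawl, the loaded stage's stud sits about 37° clockwise of where the spare's does (the spare rests at 0). So the loaded wheel starts at 0.628 and needs exactly one more tooth. Next I'll move above its knob with the jaws aligned across it.

Call:
{"op": "move_arm", "data": {
  "rows": [33,33,1,0,0,0.069,0,33,33,1,0,0,0.069,0,33,33,1,0,0,0.069,0,33,33,1,0,0,0.069,0,33,33,1,0,0,0.069,0,33,33,1,0,0,0.069,0,33,33,1,0,0,0.069,0,33,33,1,0,0,0.069,0,33,33,1,0,0,0.069,0,33,33,1,0,0,0.069,0,32,33,0,0,0,0.067,0,0,0,0,0,0,0,0],
  "grip_force": 20
}}

```text
time: 2.0
position: [0.5035, -0.2423, 0.2032]
tool_rot: [0.881, 0.474, 0.001, 0.0]
ft_force: [-1.1, 0.5, -0.1]
grip_width: 0.0871
```

```bash
cat > w.py <<'E'
from h import *
from scipy.spatial.transform import Rotation as Ro
import sys
def wr(f):
    o,c=snap('wrist',f)
    T=np.eye(4);T[:3,:3]=Ro.from_quat(o['tool_rot']).as_matrix();T[:3,3]=o['position']
    M=T@np.array(c['tool_from_camera']); c['R']=M[:3,:3].T; c['t']=-M[:3,:3].T@M[:3,3]
    return o,c
E
python3 - <<'E'
from w import *
o,c=wr('w1')
print(o['time'],o['position'],o['tool_rot'],o['q'])
m=Ro.from_quat(o['tool_rot']).as_matrix(); print('y axis deg',np.degrees(np.arctan2(m[1,1],m[0,1])),m[:,2])
for r in robot.spot_point('wrist','load_grip'): print(r,atz(c,r['at'],.078))
z=c['z_map'];v,u=np.nonzero(z>0)
K=np.linalg.inv(c['camera_matrix']);d=(K@np.array([u,v,np.ones_like(u)]))*z[v,u]
P=(c['R'].T@(d-c['t'][:,None])).T
m=(P[:,2]>.09)&(P[:,2]<.105)&(np.hypot(P[:,0]-.5,P[:,1]+.246)<.045)
Q=P[m];print(len(Q),Q.mean(0) if len(Q) else 0)
if len(Q)>10: print(cv2.minAreaRect((Q[:,:2]*1000).astype(np.float32)))
o2,c2=snap('top','t2')
E
```

```text
2.0 [ 0.50347323 -0.24227174  0.20321448] [8.80650931e-01 4.73764114e-01 1.22155730e-03 9.82679062e-05] [-0.64980109  0.42524291  1.59041599  0.00237413  1.12474323 -0.06714876]
y axis deg -33.44220803191137 [ 2.24464276e-03  9.84380574e-04 -9.99996996e-01]
{'at': [273.0, 200.0], 'conf': 0.77} [ 0.50038347 -0.24555234  0.078     ]
42 [ 0.50116004 -0.24666071  0.0903698 ]
((501.0240173339844, -245.91465759277344), (50.16484451293945, 9.239688873291016), 55.332923889160156)
```

View pics/w1.png

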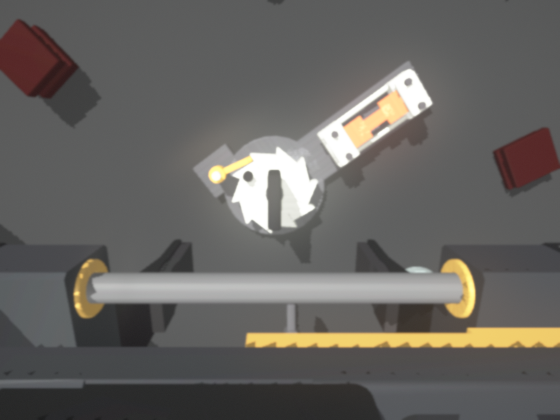

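The wrist view shows the knob upright at pixel (273,200), square to the jaws, and the strip at (380,115). Measured centre is about (0.5003, -0.246). I'll descend.

Call:
{"op": "move_arm", "data": {
  "rows": [-3,-4,-20,0,0,0,0,0,0,-25,0,0,0,0,0,0,-25,0,0,0,0,0,0,-25,0,0,0,0,0,0,-25,0,0,0,0,0,0,-20,0,0,0,0,0,0,0,0,0,0,0]
}}

```text
time: 2.85
position: [0.4941, -0.2508, 0.0605]
tool_rot: [0.883, 0.469, -0.001, -0.003]
ft_force: [-0.5, -0.7, 0.3]
grip_width: 0.0868
```

```bash
python3 - <<'E'
from w import *
o,c=wr('w2')
print(o['time'],o['position'],o['tool_rot'],o['ft_force'])
for r in robot.spot_point('wrist','load_grip'): print(r,atz(c,r['at'],.078))
snap('side','s2')
E
```

```text
2.85 [ 0.49414267 -0.25077047  0.06051263] [ 0.88311808  0.46914029 -0.00140536 -0.00280489] [-0.53890814 -0.66809639  0.30335395]
{'at': [278.4, 240.0], 'conf': 0.91} [ 0.50037258 -0.24608317  0.078     ]
```

View pics/w2.png

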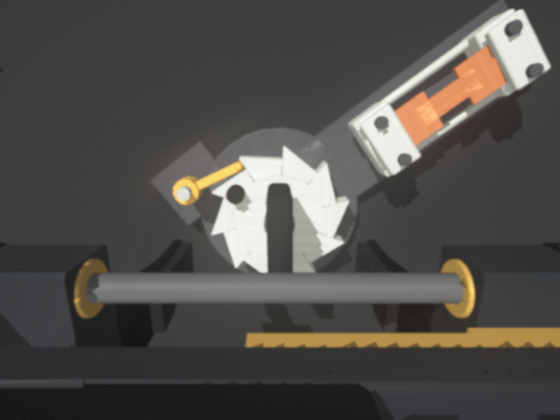

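View pics/s2.png

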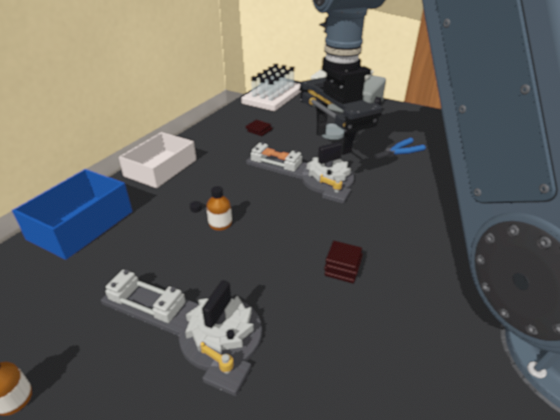

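The TCP settled 6 mm and 5 mm short of the knob centre; the earlier reading still contained tracking lag. I'll correct that and then close.

Call:
{"op": "move_arm", "data": {
  "rows": [6,5,2,0,0,0,0,0,0,0,0,0,0,0,0,0,0,0,0,0,0]
}}

```text
time: 3.3
position: [0.5039, -0.2456, 0.0659]
tool_rot: [0.882, 0.471, 0.0, 0.001]
ft_force: [-0.3, 0.3, 1.1]
grip_width: 0.0869
```

```bash
python3 - <<'E'
from w import *
o,c=wr('w3')
print(o['time'],o['position'],o['tool_rot'],o['ft_force'])
for r in robot.spot_point('wrist','load_grip'): print(r,atz(c,r['at'],.078))
E
```

```text
3.3 [ 0.50390867 -0.24559319  0.06592839] [8.82184411e-01 4.70903030e-01 3.97489058e-04 9.18372057e-04] [-0.27588795  0.25688879  1.08526622]
{'at': [268.4, 252.8], 'conf': 0.96} [ 0.49965351 -0.24594514  0.078     ]
```

```bash
python3 - <<'E'
from w import *
for i in range(5):
    o,c=wr('w4%d'%i)
    print(o['time'],np.round(o['position'],4),o['joint_velocities'].round(3),o['ft_force'].round(1),[(r['at'],atz(c,r['at'],.078).round(4)) for r in robot.spot_point('wrist','load_grip')[:1]])
E
```

```text
3.4 [ 0.5034 -0.2455  0.0655] [-0.004  0.004  0.005 -0.    -0.002  0.   ] [-0.6  0.3  0.1] [([270.7, 251.7], array([ 0.5008, -0.2458,  0.078 ]))]
3.5 [ 0.5032 -0.2454  0.0652] [-0.001  0.005  0.001 -0.001 -0.002 -0.002] [-0.6  0.1 -0.2] [([269.0, 252.9], array([ 0.4994, -0.2458,  0.078 ]))]
3.6 [ 0.5031 -0.2455  0.065 ] [-0.002  0.002 -0.     0.002  0.    -0.002] [ 0.3  0.3 -0.8] [([271.0, 253.6], array([ 0.5001, -0.2468,  0.078 ]))]
3.7 [ 0.5031 -0.2455  0.0649] [ 0.002  0.001 -0.002  0.001 -0.     0.001] [-0.2 -0.3 -0.1] [([272.5, 250.5], array([ 0.5019, -0.2456,  0.078 ]))]
3.8 [ 0.5031 -0.2455  0.0649] [ 0.001 -0.001 -0.001 -0.     0.001 -0.   ] [ 0.5 -0.7 -0.9] [([271.4, 252.2], array([ 0.5007, -0.2462,  0.078 ]))]
```

View pics/w44.png

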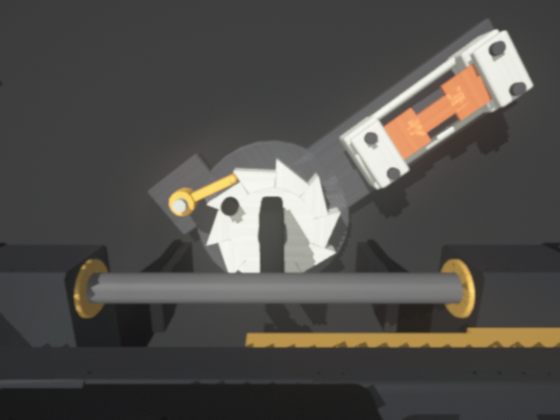

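Call:
{"op": "move_arm", "data": {
  "rows": [-3,-0.5,0,0,0,0,0,0,0,0,0,0,0,0,0,0,0,0,0,0,0.4,0,0,0,0,0,0,0.7,0,0,0,0,0,0,1,0,0,0,0,0,0,1,0,0,0,0,0,0,1,0,0,0,0,0,0,1],
  "grip_force": 20
}}

```text
time: 4.7
position: [0.5001, -0.246, 0.0649]
tool_rot: [0.882, 0.471, -0.0, 0.0]
ft_force: [0.2, 1.1, -0.5]
grip_width: 0.0472
```

```bash
python3 - <<'E'
from w import *
for i in range(2):
    o,c=wr('w5%d'%i)
    print(o['time'],np.round(o['position'],4),o['tool_rot'].round(4),o['ft_force'].round(1),o['moment'].round(2),o['grip_width'])
E
```

```text
4.7 [ 0.5001 -0.246   0.0649] [ 0.8824  0.4706 -0.      0.    ] [ 0.2  1.1 -0.5] [-0.04 -0.05  0.03] 0.04717629458144589
4.75 [ 0.5001 -0.246   0.0649] [ 0.8824  0.4705  0.     -0.    ] [ 1.  -0.9 -0.4] [-0.05 -0.05  0.01] 0.043356489196493236
```

View pics/w51.png

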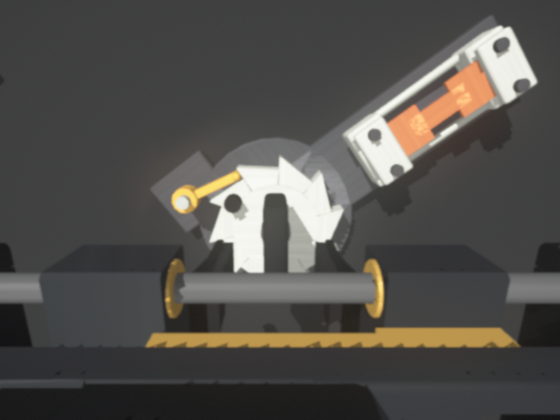

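Still closing at about 0.08 m/s and nicely centred.

Call:
{"op": "move_arm", "data": {
  "rows": [0,0,0,0,0,0,1,0,0,0,0,0,0,1,0,0,0,0,0,0,1,0,0,0,0,0,0,1,0,0,0,0,0,0,1,0,0,0,0,0,0,1]
}}

```text
time: 5.4
position: [0.5001, -0.246, 0.065]
tool_rot: [0.882, 0.471, 0.0, 0.0]
ft_force: [-0.1, -0.3, -0.9]
grip_width: 0.0011
```

```bash
python3 - <<'E'
from w import *
o,c=wr('w6')
print(o['time'],np.round(o['position'],4),o['tool_rot'].round(4),o['ft_force'].round(1),o['moment'].round(2),o['grip_width'])
print(np.array(c['tool_from_camera']).round(3))
o,s=snap('side','s6')
a=cv2.imread('pics/s6.png')[60:220,230:430]; cv2.imwrite('pics/s6z.png',cv2.resize(a,(750,600),interpolation=3))
snap('top','t6')
E
```

```text
5.4 [ 0.5001 -0.246   0.065 ] [0.8824 0.4705 0.     0.    ] [-0.1 -0.3 -0.9] [-0.03 -0.07  0.03] 0.0010722071762074234
[[ 0.    -0.964 -0.264  0.073]
 [ 1.     0.     0.    -0.   ]
 [-0.    -0.264  0.964 -0.191]
 [ 0.     0.     0.     1.   ]]
```

View pics/w6.png

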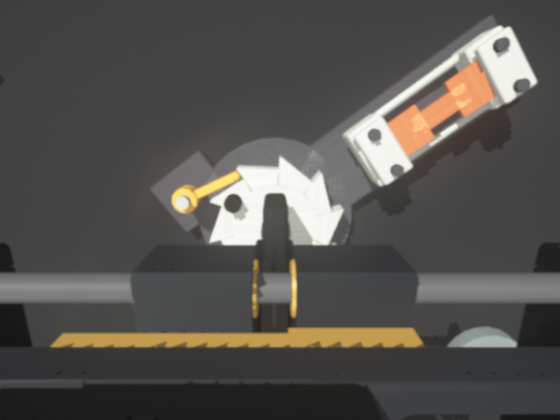

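View pics/s6z.png

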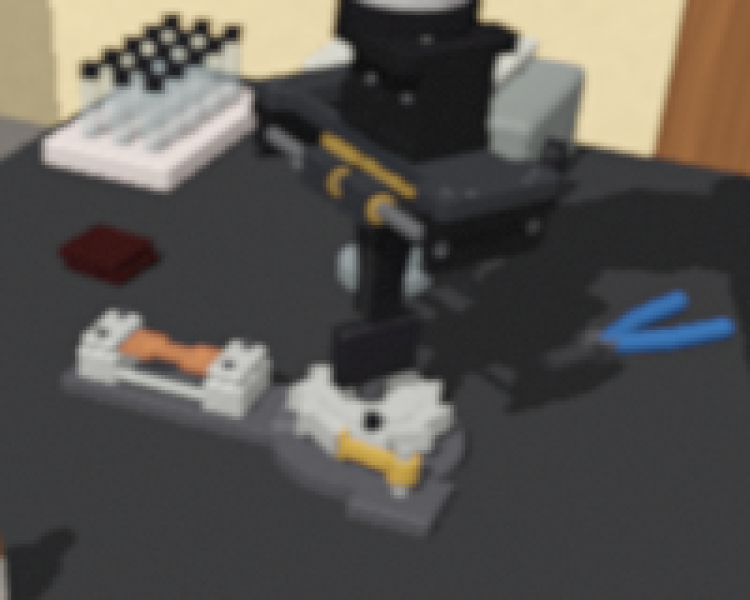

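```bash
python3 - <<'E'
from h import *
c=np.load('pics/s6.npz'); c={k:c[k] for k in c.files}
# zoom factor 3.75, offset (230,60)
for zx,zy in [(375,250),(385,280),(395,300),(375,305),(365,330),(400,330),(375,345),(370,370),(440,200),(430,245)]:
    px=(230+zx/3.75,60+zy/3.75); 
    print((zx,zy),np.round(dep(c,px)*1000))
E
```

```text
(375, 250) [ 500. -230.  139.]
(385, 280) [234. 491. 508.]
(395, 300) [ 490. -244.  104.]
(375, 305) [ 497. -233.  105.]
(365, 330) [ 502. -232.   87.]
(400, 330) [ 488. -253.   81.]
(375, 345) [ 497. -239.   76.]
(370, 370) [ 498. -236.   60.]
(440, 200) [ 445. -166.  206.]
(430, 245) [ 448. -169.  180.]
```

View pics/t6.png

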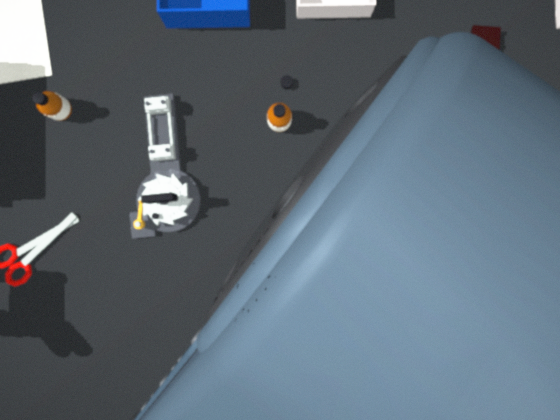

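```bash
python3 - <<'E'
from w import *
for f,p,q in [('w1',[.50347,-.24227,.2032],[.88065,.47376,.00122,.0001]),('w6',[.5001,-.246,.065],[.8824,.4705,0,0])]:
    c=np.load(f'pics/{f}.npz'); c={k:c[k] for k in c.files}
    T=np.eye(4);T[:3,:3]=Ro.from_quat(q).as_matrix();T[:3,3]=p
    M=T@np.array(c['tool_from_camera']); c['R']=M[:3,:3].T; c['t']=-M[:3,:3].T@M[:3,3]
    pts={'w1':[(60,150),(500,250),(345,130),(274,180),(275,210),(300,185),(410,95)],'w6':[(100,80),(500,200),(380,150),(275,200),(275,220),(275,235),(310,200),(275,290),(265,320),(287,320),(200,300)]}[f]
    for px in pts: print(f,px,np.round(dep(c,px)*1000), c['z_map'][px[1],px[0]])
E
python3 - <<'E'
import cv2
a=cv2.imread('pics/w6.png')[180:350,190:360]; cv2.imwrite('pics/w6z.png',cv2.resize(cv2.convertScaleAbs(a,alpha=2.2,beta=20),(600,600),interpolation=3))
E
```

```text
w1 (60, 150) [312. -71.  -2.] 0.3910492
w1 (500, 250) [ 576. -243.  312.] 0.08892588
w1 (345, 130) [ 601. -233.   33.] 0.35161334
w1 (274, 180) [ 513. -228.   89.] 0.30894628
w1 (275, 210) [ 498. -252.   90.] 0.3161291
w1 (300, 185) [ 529. -256.   35.] 0.36506233
w1 (410, 95) [ 672. -238.   42.] 0.33436942
w6 (100, 80) [450. -92.  -2.] 0.24110766
w6 (500, 200) [ 656. -338.    0.] 0.26356068
w6 (380, 150) [ 587. -240.   41.] 0.21280117
w6 (275, 200) [ 516. -223.   73.] 0.18826628
w6 (275, 220) [ 512. -229.   89.] 0.17431135
w6 (275, 235) [ 507. -236.   88.] 0.17766078
w6 (310, 200) [ 531. -244.   36.] 0.2264536
w6 (275, 290) [ 518. -220.  181.] 0.082820244
w6 (265, 320) [ 496. -246.  144.] 0.12843648
w6 (287, 320) [ 503. -251.  143.] 0.12908585
w6 (200, 300) [ 504. -209.  188.] 0.07587978
```

View pics/w6z.png

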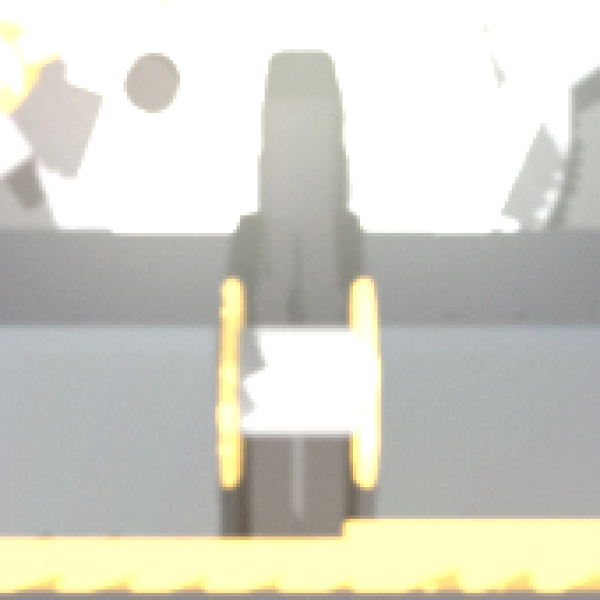

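```bash
python3 - <<'E'
import cv2
a=cv2.imread('pics/s6.png')[115:185,300:370]; cv2.imwrite('pics/s6y.png',cv2.resize(cv2.convertScaleAbs(a,alpha=3,beta=10),(600,600),interpolation=3))
from h import *
o,c=snap('side','s7'); print(robot.get_obs()['grip_width'])
z=c['z_map']
for v in range(125,165,3): print(v,[tuple(np.round(dep(c,(u,v))*1000).astype(int)) for u in range(318,345,4)])
E
```

```text
0.00047972591403091835
125 [(np.int64(634), np.int64(-494), np.int64(0)), (np.int64(624), np.int64(-502), np.int64(-1)), (np.int64(512), np.int64(-238), np.int64(137)), (np.int64(499), np.int64(-227), np.int64(144)), (np.int64(492), np.int64(-234), np.int64(143)), (np.int64(487), np.int64(-242), np.int64(141)), (np.int64(453), np.int64(-165), np.int64(181))]
128 [(np.int64(627), np.int64(-480), np.int64(-1)), (np.int64(606), np.int64(-456), np.int64(14)), (np.int64(512), np.int64(-239), np.int64(129)), (np.int64(499), np.int64(-230), np.int64(136)), (np.int64(491), np.int64(-232), np.int64(137)), (np.int64(487), np.int64(-245), np.int64(133)), (np.int64(452), np.int64(-167), np.int64(174))]
131 [(np.int64(617), np.int64(-456), np.int64(2)), (np.int64(598), np.int64(-439), np.int64(14)), (np.int64(511), np.int64(-239), np.int64(122)), (np.int64(498), np.int64(-230), np.int64(130)), (np.int64(492), np.int64(-235), np.int64(129)), (np.int64(486), np.int64(-245), np.int64(126)), (np.int64(451), np.int64(-166), np.int64(169))]
134 [(np.int64(611), np.int64(-444), np.int64(-1)), (np.int64(
[... 2906 characters left out ...]
), np.int64(-350), np.int64(2))]
161 [(np.int64(517), np.int64(-222), np.int64(56)), (np.int64(507), np.int64(-221), np.int64(60)), (np.int64(502), np.int64(-231), np.int64(56)), (np.int64(496), np.int64(-242), np.int64(52)), (np.int64(497), np.int64(-270), np.int64(37)), (np.int64(489), np.int64(-276), np.int64(36)), (np.int64(500), np.int64(-340), np.int64(-1))]
164 [(np.int64(522), np.int64(-237), np.int64(39)), (np.int64(516), np.int64(-244), np.int64(37)), (np.int64(502), np.int64(-234), np.int64(47)), (np.int64(495), np.int64(-241), np.int64(45)), (np.int64(491), np.int64(-255), np.int64(38)), (np.int64(483), np.int64(-261), np.int64(38)), (np.int64(477), np.int64(-270), np.int64(35))]
```

View pics/s6y.png

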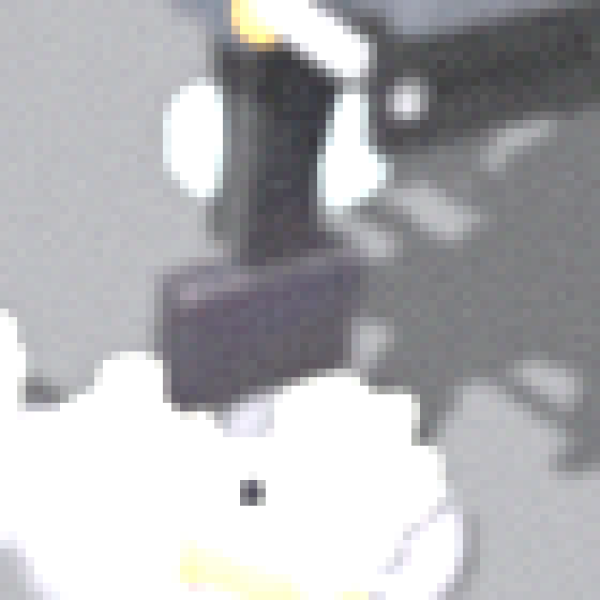

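The side view shows the shut fingers ending just above the knob top: tips at z≈0.095, knob top ≈0.089. That's higher than the reported TCP implies, so they closed on air. The knob hasn't moved. I'll open, go lower in guarded steps, and check.

Call:
{"op": "move_arm", "data": {
  "rows": [0,0,0,0,0,0,0.3,0,0,0,0,0,0,0.3,0,0,0,0,0,0,0.3,0,0,0,0,0,0,0.3,0,0,0,0,0,0,0.3,0,0,0,0,0,0,0.3,0,0,0,0,0,0,0.3,0,0,0,0,0,0,0.3]
}}

```text
time: 6.4
position: [0.5001, -0.246, 0.065]
tool_rot: [0.882, 0.471, 0.0, -0.0]
ft_force: [0.3, -0.9, -0.3]
grip_width: 0.0556
```

```bash
python3 - <<'E'
from w import *
o,s=snap('side','s8'); print(o['time'],o['grip_width'],o['position'])
a=cv2.imread('pics/s8.png')[100:190,290:390]; cv2.imwrite('pics/s8z.png',cv2.resize(cv2.convertScaleAbs(a,alpha=3,beta=10),(660,594),interpolation=3))
E
```

```text
6.4 0.055634088783073674 [ 0.50013656 -0.24601958  0.06495855]
```

View pics/s8z.png

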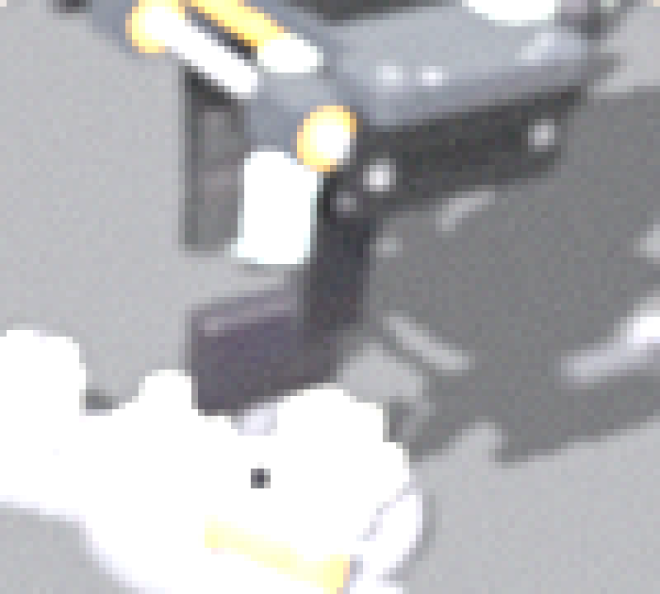

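The open fingers straddle the knob and end at about its top. I'll descend 28 mm.

Call:
{"op": "move_arm", "data": {
  "rows": [0,0,-8,0,0,0,0.3,0,0,-8,0,0,0,0.3,0,0,-7,0,0,0,0.3,0,0,-5,0,0,0,0.3,0,0,0,0,0,0,0.3,0,0,0,0,0,0,0.3,0,0,0,0,0,0,0.3]
}}

```text
time: 7.15
position: [0.5003, -0.2462, 0.0371]
tool_rot: [0.882, 0.471, 0.0, 0.0]
ft_force: [0.3, -0.3, -0.6]
grip_width: 0.0609
```

```bash
python3 - <<'E'
from w import *
o,s=snap('side','s9'); print(o['time'],o['grip_width'],o['position'],o['ft_force'])
a=cv2.imread('pics/s9.png')[100:190,290:390]; cv2.imwrite('pics/s9z.png',cv2.resize(cv2.convertScaleAbs(a,alpha=3,beta=10),(660,594),interpolation=3))
E
```

```text
7.15 0.060900406378161735 [ 0.50033061 -0.24616857  0.03711857] [ 0.31957209 -0.26742338 -0.58324443]
```

View pics/s9z.png

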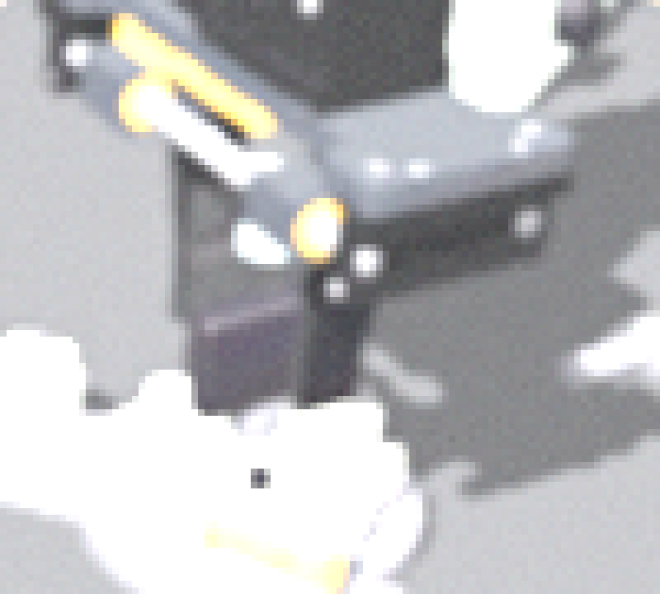

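The fingers now flank the knob with no contact force. I'll close.

Call:
{"op": "move_arm", "data": {
  "rows": [0,0,0,0,0,0,1,0,0,0,0,0,0,1,0,0,0,0,0,0,1,0,0,0,0,0,0,1,0,0,0,0,0,0,1,0,0,0,0,0,0,1,0,0,0,0,0,0,1,0,0,0,0,0,0,1],
  "grip_force": 25
}}

```text
time: 8.0
position: [0.5008, -0.2466, 0.037]
tool_rot: [0.882, 0.471, 0.0, 0.001]
ft_force: [2.1, -0.8, -1.3]
grip_width: 0.0138
```

```bash
python3 - <<'E'
from w import *
o,c=wr('w10'); print(o['time'],o['grip_width'],o['position'],o['tool_rot'],o['q'],o['ft_force'],o['moment'])
E
```

```text
8.0 0.013777260113832375 [ 0.50081231 -0.24656337  0.0369999 ] [8.82365403e-01 4.70564151e-01 3.58056126e-04 7.40342633e-04] [-6.57699423e-01  6.65931782e-01  1.72636882e+00  6.60419687e-05
  7.47647900e-01 -6.68119086e-02] [ 2.14414772 -0.7689142  -1.33843881] [-0.12854131 -0.29596566  0.06077566]
```

View pics/w10.png

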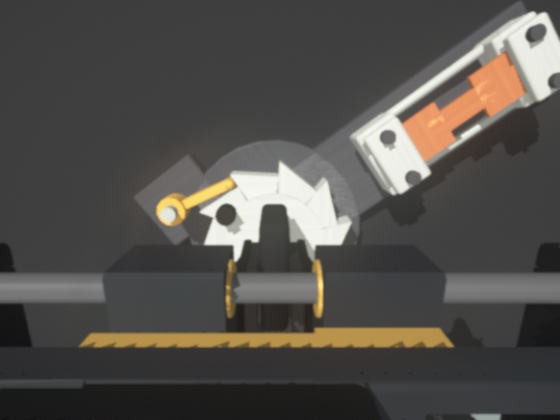

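The knob is gripped at 13.8 mm wide. I'll turn clockwise (about −z), first part 0.45 rad, then check.

Call:
{"op": "move_arm", "data": {
  "rows": [0,0,0,0,0,-0.09,1,0,0,0,0,0,-0.09,1,0,0,0,0,0,-0.09,1,0,0,0,0,0,-0.09,1,0,0,0,0,0,-0.09,1,0,0,0,0,0,0,1,0,0,0,0,0,0,1,0,0,0,0,0,0,1]
}}

```text
time: 8.85
position: [0.5011, -0.2468, 0.037]
tool_rot: [0.965, 0.262, 0.001, 0.001]
ft_force: [3.5, -2.8, -4.4]
grip_width: 0.0137
```

```bash
cat > chk.py <<'E'
import sys
from w import *
f=sys.argv[1]
o,c=wr(f); m=Ro.from_quat(o['tool_rot']).as_matrix()
print(o['time'],o['grip_width'],o['position'].round(4),'yaw',np.arctan2(m[1,1],m[0,1]).round(3),o['ft_force'].round(1),o['moment'].round(2))
a=cv2.imread(f'pics/{f}.png')[100:260,100:380]; cv2.imwrite(f'pics/{f}z.png',cv2.resize(a,(784,448),interpolation=3))
E
python3 chk.py w11
```

```text
8.85 0.013683791831219408 [ 0.5011 -0.2468  0.037 ] yaw -1.04 [ 3.5 -2.8 -4.4] [-0.43 -0.58  0.06]
```

View pics/w11z.png

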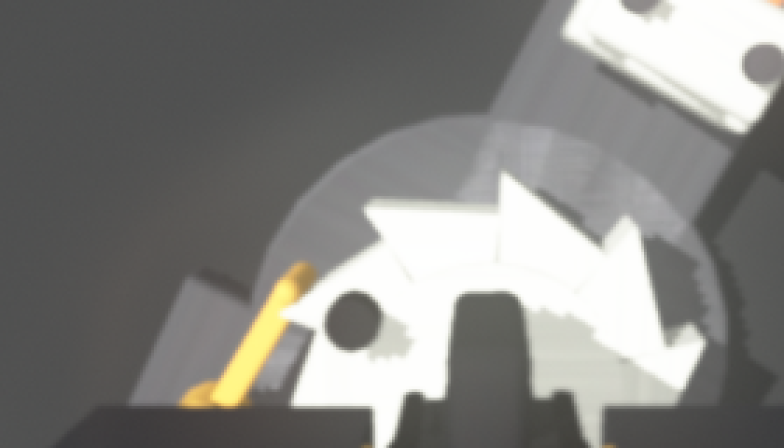

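The wheel turns with the grip (0.45 rad so far). The stud tooth's tip at zoomed (285,315) is approaching the pawl's end at (300,270). I'll add another 0.28 rad.

Call:
{"op": "move_arm", "data": {
  "rows": [0,0,0,0,0,-0.07,1,0,0,0,0,0,-0.07,1,0,0,0,0,0,-0.07,1,0,0,0,0,0,-0.07,1,0,0,0,0,0,0,1,0,0,0,0,0,0,1,0,0,0,0,0,0,1,0,0,0,0,0,0,1]
}}

```text
time: 9.7
position: [0.5012, -0.247, 0.037]
tool_rot: [0.992, 0.125, 0.001, 0.001]
ft_force: [3.1, -2.6, -4.5]
grip_width: 0.0138
```

```bash
python3 chk.py w12
```

```text
9.7 0.013823587031578205 [ 0.5012 -0.247   0.037 ] yaw -1.32 [ 3.1 -2.6 -4.5] [-0.57 -0.66  0.15]
```

View pics/w12z.png

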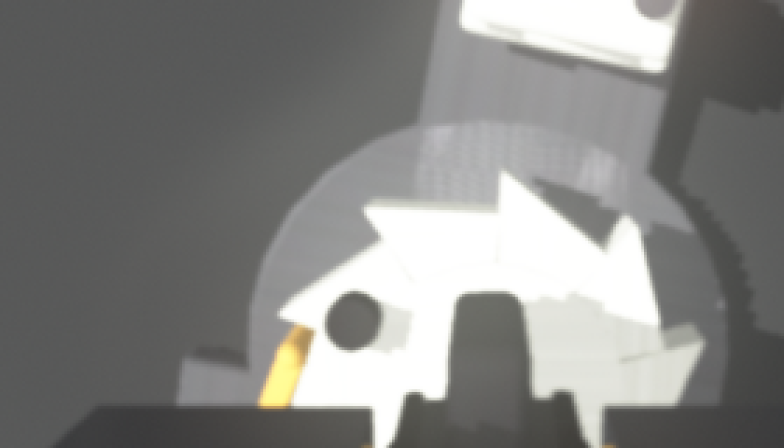

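The pawl has dropped in behind the stud tooth, its tip against the tooth's back face at (305,330). I'll ease the wheel back onto it, then open.

Call:
{"op": "move_arm", "data": {
  "rows": [0,0,0,0,0,0.03,1,0,0,0,0,0,0.03,1,0,0,0,0,0,0,1,0,0,0,0,0,0,0.3,0,0,0,0,0,0,0.3,0,0,0,0,0,0,0.3,0,0,0,0,0,0,0.3,0,0,0,0,0,0,0.3,0,0,0,0,0,0,0.3,0,0,0,0,0,0,0.3]
}}

```text
time: 10.75
position: [0.5, -0.2459, 0.0369]
tool_rot: [0.988, 0.154, -0.0, -0.0]
ft_force: [-0.1, -0.0, -0.4]
grip_width: 0.0582
```

```bash
python3 chk.py w13
```

```text
10.75 0.058172537018753356 [ 0.5    -0.2459  0.0369] yaw -1.261 [-0.1 -0.  -0.4] [ 0.03  0.02 -0.  ]
```

View pics/w13z.png

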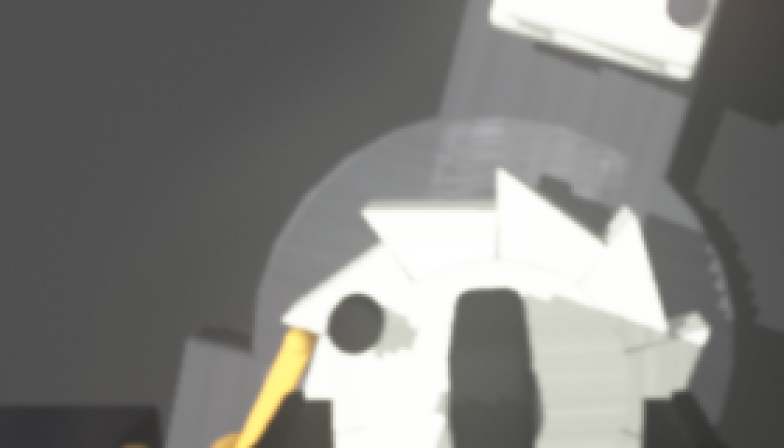

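Released, with the wheel resting on the pawl. I'll retreat straight up, then back off so the top camera has a clear view.

Call:
{"op": "move_arm", "data": {
  "rows": [0,0,15,0,0,0,0.3,0,0,25,0,0,0,0.3,0,0,35,0,0,0,0.3,0,0,40,0,0,0,0.3,0,0,40,0,0,0,0.3,-20,-40,10,0,0,0,0.3,-20,-40,0,0,0,0,0.3,-20,-40,0,0,0,0,0.3,-20,-40,0,0,0,0,0.3,-20,-40,0,0,0,0,0.3,-20,-40,0,0,0,0,0.3,0,0,0,0,0,0,0.3]
}}

```text
time: 12.0
position: [0.3773, -0.492, 0.2019]
tool_rot: [0.988, 0.151, -0.0, 0.002]
ft_force: [-0.4, 0.5, -0.2]
grip_width: 0.0608
```

```bash
python3 - <<'E'
from w import *
o,c=snap('top','t14'); print(o['time'],o['position'],o['ft_force'])
z=c['z_map']
for name,(u0,u1,v0,v1) in [('load',(370,470,140,235)),('spare',(115,215,155,255))]:
  P=np.array([dep(c,(u,v)) for v in range(v0,v1) for u in range(u0,u1)])
  Q=P[(P[:,2]>.085)&(P[:,2]<.11)]
  w,V=np.linalg.eigh(np.cov(Q[:,:2].T)); print(name,Q.mean(0),np.degrees(np.arctan2(V[1,1],V[0,1])))
a=cv2.imread('pics/t14.png')
cv2.imwrite('pics/z14.png',np.hstack([cv2.resize(a[80:240,115:215],(375,600),interpolation=3),cv2.resize(a[70:230,370:470],(375,600),interpolation=3)]))
E
```

```text
12.0 [ 0.37734649 -0.49195952  0.2018804 ] [-0.40171635  0.49554925 -0.20546664]
load [ 0.49995994 -0.24620317  0.08828946] -159.333425339238
spare [0.47427809 0.21560388 0.0881739 ] 95.01904775144921
```

View pics/z14.png

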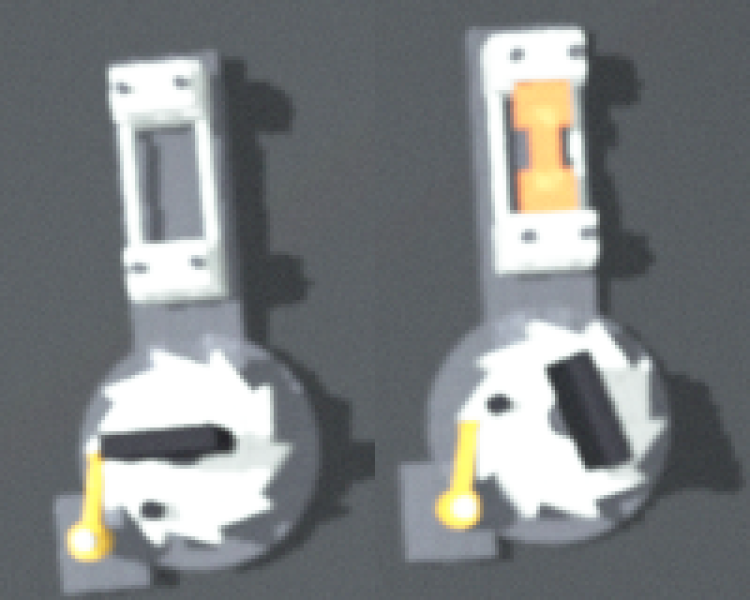

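The knob went from 56.2° to 20.7°, a turn of 0.62 rad or one tooth. The pawl is in behind the stud tooth, the spare is unchanged and the arm is clear. I'm handing in.

```bash
python3 -c "
from rig import robot
print(robot.hand_in())"
```

```text
the job is handed in; nothing more can be done
None
```

I turned the knob on the stage with the strip one tooth clockwise, from rest at 0.628. The pawl dropped in behind the stud tooth; I eased the wheel back onto it, let go and moved the arm clear. I handed in at about 12 s of the 32 s allowed.

**Last checks:**
- **Wheel angle:** the top camera shows the knob turned 35.5° (0.62 rad) in total, so the wheel should be resting at about 1.25 rad.
- **Pawl:** it is in, right behind the tooth with the stud.
- **Spare stage:** its knob reads 95.0° against 94.4° before, which is within measurement noise.
- **Contact:** nothing is touching the robot, and the wrist force reads about zero.

**What failed or disagreed:**
- **First grasp missed:** with the TCP reading 65 mm, the fingers closed on air just above the knob. The fingertips looked about 30 mm higher than the reported TCP. I opened, went 28 mm lower and gripped the knob properly, without moving it before then.
- **Knob height:** the cameras put the knob's top at about 89 mm, not the 98 mm the description implies.

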